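# Fit the missing tile and probe the ledge joint

## Task

Set the spare tile flat into the one empty bed of the tiled ledge and let go of it, then take the joint probe from its cork ring and guide its tip down in the open joint behind the tiles, all the way from the robot's left end to the right end: slowly (a few centimetres a second), in one pass, going in and out only at the ends and without pressing hard. Then stand the probe upright in its cork ring again, leaving that ring about where it is and the glass cylinder, the tripod and the dish on its cork ring undisturbed.

Things in the scene. Friction and masses are not known exactly. Their poses are not given: they have to be found in the camera images.
- ledge: Fixed concrete ledge, 248 mm wide (y), x = -80 to 58 mm. Origin on its underside (the bench), x away from the robot, y to its left. In front, three tile beds side by side along y; behind them (x over -2 mm) a coping 14 mm high, cut by an open joint (groove) 12 mm wide, floor 4 mm up, open at both sides of the ledge: straight, then slanting away from the robot, then straight.
- bed0 (a point): Centre of the floor of the left tile bed (+y), axes as the ledge. Each bed is a 62 (x) by 72 (y) mm pocket, floor 8 mm and ribs 14 mm above the bench. Two of the three beds hold a tile, one is empty, its floor bare but for flat mortar stripes (0.8 mm, look only).
- bed1 (a point): Centre of the floor of the middle tile bed; axes as the ledge.
- bed2 (a point): Centre of the floor of the right tile bed; axes as the ledge.
- tile_a: White ceramic tile fixed in one of the beds, 56 (x) by 66 (y) by 16 (z) mm, origin at the centre of its underside; top 24 mm above the bench.
- tile_b: A like tile fixed in another bed, same size and origin.
- spare_tile: Loose white ceramic tile lying flat on the bench beside the ledge, 56 (x) by 66 (y) by 16 (z) mm, about 0.15 kg, origin at the centre of its underside. It fits a bed with 3 mm to spare on each side and then stands 10 mm above the ribs; its 56 mm side lies along the ledge's x.
- probe: Joint probe, a stylus 140 mm long standing in its cork ring, about 0.15 kg. Origin at the end of its tip, z up its axis. Steel rod 6 mm across from 0 to 30 mm, cone 16 to 30 mm across from 30 to 45 mm, flat steel collar 56 mm across from 45 to 51 mm, round wooden handle 26 mm across from 51 to 140 mm.
- probe_grip (a point): Point on the probe's axis, 115 mm from the tip, where the handle is best gripped.
- probe_collar (a point): Point on the probe's axis on the underside of the collar, 45 mm from the tip; 50 mm above the bench when the probe stands in the ring.
- cork_ring: The probe's loose cork ring, 100 mm outside, hole 40 mm across, 50 mm high, origin at the centre of its underside. The collar rests on its top with the cone in the hole, the tip 5 mm above the bench.
- cylinder: Bystander: graduated cylinder in clear glass, 260 mm tall, foot 84 mm across; origin at the centre of the underside.
- tripod: Bystander: chrome tripod stand, 182 mm tall, about 150 mm across its feet; origin at the centre, on the bench.
- cork_ring_2: Bystander: lower cork ring, 90 mm across and 35 mm high, with the dish on it; origin at the centre of the underside.
- dish: Bystander: porcelain evaporating dish, 100 mm across and 38 mm high, standing on the lower cork ring; origin at the centre of the underside.
- seam0 (a point): Point 0 of 0 to 6 on the joint's centre line, on its floor: left end (robot's left, +y); at x = 16, y = 108 mm in the ledge's frame; straight lines join the points.
- seam1 (a point): Point 1 of 0 to 6 on the joint's centre line, on its floor: middle of the left straight; at x = 16, y = 66 mm in the ledge's frame; straight lines join the points.
- seam2 (a point): Point 2 of 0 to 6 on the joint's centre line, on its floor: first bend; at x = 16, y = 24 mm in the ledge's frame; straight lines join the points.
- seam3 (a point): Point 3 of 0 to 6 on the joint's centre line, on its floor: middle of the slanting part; at x = 28, y = 0 mm in the ledge's frame; straight lines join the points.
- seam4 (a point): Point 4 of 0 to 6 on the joint's centre line, on its floor: second bend; at x = 40, y = -24 mm in the ledge's frame; straight lines join the points.
- seam5 (a point): Point 5 of 0 to 6 on the joint's centre line, on its floor: middle of the right straight; at x = 40, y = -66 mm in the ledge's frame; straight lines join the points.
- seam6 (a point): Point 6 of 0 to 6 on the joint's centre line, on its floor: right end; at x = 40, y = -108 mm in the ledge's frame; straight lines join the points.
Not all that is in view belongs to the job. What is shaped like the spare_tile but orange or yellow is not meant.

How it is judged (in metres and radians):
On the way, in this order (a step that is already met when the one before it is completed fails the run):
1. the spare tile lies flat in the empty bed, let go (((horizontal distance between spare_tile and bed0 below 0.006 m and z of spare_tile in the frame of bed0 between -0.003 and 0.003 m) or (horizontal distance between spare_tile and bed1 below 0.006 m and z of spare_tile in the frame of bed1 between -0.003 and 0.003 m) or (horizontal distance between spare_tile and bed2 below 0.006 m and z of spare_tile in the frame of bed2 between -0.003 and 0.003 m)) and angle between the x axis of spare_tile and the x axis of ledge, either way round below 0.12 rad and angle between the z axis of spare_tile and the z axis of ledge, either way round below 0.05 rad and contact force between the fingers and spare_tile below 0.2 N and linear speed of spare_tile below 0.02 m/s), for 0.2 s.
2. the probe's tip is down in the joint at its left end (horizontal distance between probe and seam0 below 0.007 m and z of probe in the frame of seam0 below 0.007 m and angle between probe's own z axis and vertical below 0.5 rad).
3. the probe's tip is down in the joint at its middle of left straight (horizontal distance between probe and seam1 below 0.007 m and z of probe in the frame of seam1 below 0.007 m and angle between probe's own z axis and vertical below 0.5 rad).
4. the probe's tip is down in the joint at its first bend (horizontal distance between probe and seam2 below 0.007 m and z of probe in the frame of seam2 below 0.007 m and angle between probe's own z axis and vertical below 0.5 rad).
5. the probe's tip is down in the joint at its middle of the slant (horizontal distance between probe and seam3 below 0.007 m and z of probe in the frame of seam3 below 0.007 m and angle between probe's own z axis and vertical below 0.5 rad).
6. the probe's tip is down in the joint at its second bend (horizontal distance between probe and seam4 below 0.007 m and z of probe in the frame of seam4 below 0.007 m and angle between probe's own z axis and vertical below 0.5 rad).
7. the probe's tip is down in the joint at its middle of right straight (horizontal distance between probe and seam5 below 0.007 m and z of probe in the frame of seam5 below 0.007 m and angle between probe's own z axis and vertical below 0.5 rad).
8. the probe's tip is down in the joint at its right end (horizontal distance between probe and seam6 below 0.007 m and z of probe in the frame of seam6 below 0.007 m and angle between probe's own z axis and vertical below 0.5 rad).
At the end, for the whole second after the job is handed in: Spare tile flat in the once empty bed (centre within 6 mm, height 3 mm, square within 0.12 rad); probe upright in its flat cork ring (collar within 10 mm of the ring's centre, its underside 45 to 54 mm above the ring's underside, tilt under 0.12 rad); both at rest (((horizontal distance between spare_tile and bed0 below 0.006 m and z of spare_tile in the frame of bed0 between -0.003 and 0.003 m) or (horizontal distance between spare_tile and bed1 below 0.006 m and z of spare_tile in the frame of bed1 between -0.003 and 0.003 m) or (horizontal distance between spare_tile and bed2 below 0.006 m and z of spare_tile in the frame of bed2 between -0.003 and 0.003 m)) and angle between the x axis of spare_tile and the x axis of ledge, either way round below 0.12 rad and angle between the z axis of spare_tile and the z axis of ledge, either way round below 0.05 rad and horizontal distance between probe_collar and cork_ring below 0.01 m and z of probe_collar in the frame of cork_ring between 0.045 and 0.054 m and angle between probe's own z axis and vertical below 0.12 rad and angle between cork_ring's own z axis and vertical below 0.05 rad and linear speed of each of probe, spare_tile below 0.02 m/s); the robot touches nothing.
It fails at once if the probe's tip leaves or enters the joint between its ends, or goes onto the coping (tip 14 to 24 mm above the ledge's underside, more than 23 mm inside the outermost seam points) (x of probe in the frame of ledge between 0 and 0.056 m and y of probe in the frame of ledge between -0.085 and 0.085 m and z of probe in the frame of ledge between 0.014 and 0.024 m).
It fails at once if the probe runs along the joint faster than 100 mm/s (x of probe in the frame of ledge between 0 and 0.056 m and y of probe in the frame of ledge between -0.095 and 0.095 m and z of probe in the frame of ledge below 0.012 m and linear speed of probe above 0.1 m/s).
It fails at once if the probe is pressed on the ledge with more than 30 N (contact force between probe and ledge above 30 N).
It fails at once if the probe's cork ring is pushed more than 50 mm or tipped (distance of cork_ring from where it was at the start of the episode above 0.05 m or angle between cork_ring's own z axis and vertical above 0.35 rad).
It fails at once if the graduated cylinder, tripod, second cork ring or dish is moved more than 25 mm or tipped (distance of any of cylinder, tripod, cork_ring_2, dish from where it was at the start of the episode above 0.025 m or angle between any of cylinder, tripod, cork_ring_2, dish's own z axis and vertical above 0.3 rad).
It also fails if it takes over 72 s, if anything falls off the work surface, if the arm or the gripper's body presses on something with over 40 N, if the wrist force passes 120 N, or if a joint passes its speed limit or range.

## Robot

A 6-joint arm with a two-finger parallel gripper is mounted at the origin on the work surface. World frame = base frame: x ahead of the robot, y to its left, z up, the work surface at z = 0. Lengths are in m, angles in degrees, forces in N, time in s.
With the tool pointing down it reaches from about 0.375 to 0.9 m from the base axis. Payload 3.1 kg.
Tool frame: the origin (TCP) lies on the centre line of the jaws, within the pads' length; the fingertips stand 19 mm ahead of it and the grasp point (between the pads) is the TCP (tips_ahead is the distance from the TCP to the fingertips, in m); z points along the fingers, y is the line along which they close (so a half turn about z gives the same grasp; the last joint's range is limited). The gripper opens to 87 mm and grips with 3 to 60 N. Pads are 19 mm wide; open, the fingers measure 117 mm over their backs; the gripper's body (75 mm by 190 mm) begins 51 mm behind the grasp point.
Start: joints at [-86.316, 30.224, 82.088, -0, 67.689, -10.227], TCP at [0.15, -0.607, 0.242] pointing down, gripper open.
Joint ranges: [-176.69, 176.69], [-43.24, 126.21], [12.49, 139.97], [-82, 262], [0, 151.66], [-163.58, 163.58]. Speed limits (degrees/s): [159.86, 159.86, 180, 180, 180, 180].

## Interface

Orientations are given as a 3x3 rotation matrix whose columns are the frame's x, y, z axes.
In Python, from rig import read_state, capture, hand_in, trace, landmark_of, tips_ahead gives the robot as it stands.
- The arm moves only by the shell command python3 -m jog 'ROWS'. ROWS is JSON, a list of rows, each an object of numbers: "tx", "ty", "tz": the shift along the tool's x, y, z in cm; "roll": the turn about the tool's z in rad; "jaw": the opening, from 0 (shut) to 1 (fully open). A call has 1 to 8 rows; each row shifts and turns the commanded pose from where the row before left it, along the tool's axes as they then stand; what a row does not reach is not made up. A row lasts 1/10 s, in which the tool goes at most 50 mm and 8.59 degrees, less where a joint would pass 70% of its speed; a pose out of reach is approached as far as the arm can. A call with a gripper value outside its range is refused whole. The fingers move at their own pace and stop on an object; the grip force is fixed at half the most. Time passes only in rows, so rows that do not move let the fingers close. It gives the time, the measured TCP pose, the force, the opening and the grip force at its end, in the units of the state.
- read_state(): the state, without advancing time (a new reading comes with each control period).
- capture(name): name is "scene" or "top" or "wrist"; returns a dict with "img" (400x640x3 uint8, red, green, blue), "vertical_fov" (degrees; the focal length in pixels is half the picture's height over the tangent of half this angle, whatever the lens; pixels are square), "cx", "cy" (the principal point, pixels), "cam_to_world" (4x4, takes a point from camera to world coordinates); the wrist camera has in their place "tool_from_camera" (4x4, takes a point from camera to tool coordinates, whose origin is the TCP and whose axes are the flange's). Camera axes: x right, y up, looking along -z (the intrinsics and any distortion apply to the point x, -y, -z); pixel columns grow to the right and rows downward; lengths in m; the calibration is good to about 2 mm. A picture is of the moment at which its call begins: read the wrist's pose just before it. There is no depth.
- hand_in(): hands the job in; it is judged then, once.
Trained networks look in the newest picture that a camera, given by its name, has taken for a name from the list of things; names that differ only in an ending like _2 or _b are one class to them, and where a whole thing is asked for, a point or a joint stands for the part that bears it (a point fixed in the world has none). Each returns a list of dicts, best first, with "p" (0 to 1); they miss things now and then, are a little off and sometimes report something else, mostly with a low value. They report only what shows in the picture. A call takes as long as a camera call. They do not tell look-alikes from the thing itself.
- trace(camera, thing): "pixels" (400x640 bool, what is visible of it) and "bbox" ([left, top, width, height] in pixels, round what is visible of it).
- landmark_of(camera, thing): "point" ([row, column] in pixels: a listed point, or the origin of a listed thing).
The state is a dict: "time_s": time; "joint_positions": joint angles; "qvel": joint speeds; "tau": joint torques, N m; "position": TCP position; "tcp_rot": TCP orientation; "force": force on the tool from outside, world axes, zero at the start; "moment": the same for the moment, N m; "opening": opening from 0.0 (shut) to 1.0 (fully open); "grasp_force": force on a finger pad.
Only numpy, scipy, OpenCV 4.12 (cv2) and the standard library are available. Lean on these libraries where they do the work, as an engineer would, in place of code of your own. Each camera call takes 0.05 s, during which the arm holds its last target. There are 200 camera calls.

## Working session

There is one attempt and no reset: what is moved stays moved. The work goes in short steps, Python scripts to look and compute and a shell command to move; the robot and the scene stay as the last step left them, time stands still between calls to the robot, and variables do not carry over. Pictures are saved under pics/ and viewed, at most 10 in all, crops included, and the job is handed in when it is done.

```bash
ls; mkdir -p pics
python3 - <<'E'
from rig import *
import cv2,numpy as np
s=read_state();print({k:np.round(v,3).tolist() for k,v in s.items()}, tips_ahead)
for n in("scene","top"):
    c=capture(n);cv2.imwrite(f"pics/{n}0.png",c["img"][...,::-1])
    print(n,c["vertical_fov"],c["cx"],c["cy"],np.round(c["cam_to_world"],3).tolist(),[k for k in c])
    for t in("ledge","tile_a","spare_tile","probe","cork_ring","cylinder","tripod","dish","cork_ring_2"):
        print(t,[(np.round(d["p"],2),np.round(d["point"]).tolist()) for d in landmark_of(n,t)])
    for t in("seam0","seam2","seam4","seam6","bed0","bed1","bed2","probe_grip","probe_collar"):
        print(t,[(np.round(d["p"],2),np.round(d["point"]).tolist()) for d in landmark_of(n,t)])
E
```

```text
pics
{'time_s': 0.0, 'joint_positions': [-86.317, 30.279, 82.155, -0.001, 67.689, -10.227], 'qvel': [-0.074, 0.058, 0.022, -0.075, 0.049, 0.017], 'tau': [0.0, -44.005, -17.659, 0.063, 0.058, -0.0], 'position': [0.15, -0.606, 0.241], 'tcp_rot': [[0.971, 0.24, -0.0], [0.24, -0.971, 0.002], [0.0, -0.002, -1.0]], 'force': [-0.057, -0.464, 0.015], 'moment': [0.031, 0.001, -0.032], 'grasp_force': 0.0, 'opening': 1.0} 0.019
scene 50.76215128657348 324.76702258328845 197.35781217173613 [[-0.745, -0.477, 0.466, 1.078], [0.667, -0.541, 0.513, 0.603], [0.007, 0.693, 0.721, 0.929], [0.0, 0.0, 0.0, 1.0]] ['img', 'vertical_fov', 'cx', 'cy', 'cam_to_world']
ledge [(np.float64(0.75), [216.0, 320.0])]
tile_a [(np.float64(0.82), [195.0, 318.0]), (np.float64(0.71), [211.0, 335.0])]
spare_tile [(np.float64(0.97), [288.0, 472.0]), (np.float64(0.92), [239.0, 412.0]), (np.float64(0.83), [269.0, 377.0]), (np.float64(0.82), [279.0, 425.0]), (np.float64(0.58), [239.0, 450.0]), (np.float64(0.58), [218.0, 321.0]), (np.float64(0.32), [225.0, 319.0]), (np.float64(0.28), [148.0, 282.0]), (np.float64(0.17), [353.0,
[... 4013 characters left out ...]
 292.0]), (np.float64(0.85), [192.0, 319.0]), (np.float64(0.85), [193.0, 323.0]), (np.float64(0.74), [195.0, 303.0]), (np.float64(0.7), [197.0, 354.0]), (np.float64(0.63), [193.0, 332.0]), (np.float64(0.54), [233.0, 426.0])]
bed0 [(np.float64(0.93), [212.0, 296.0]), (np.float64(0.74), [214.0, 317.0]), (np.float64(0.73), [213.0, 340.0])]
bed1 [(np.float64(0.93), [212.0, 296.0]), (np.float64(0.74), [214.0, 317.0]), (np.float64(0.73), [213.0, 340.0])]
bed2 [(np.float64(0.93), [212.0, 296.0]), (np.float64(0.74), [214.0, 317.0]), (np.float64(0.73), [213.0, 340.0])]
probe_grip [(np.float64(0.64), [232.0, 428.0])]
probe_collar [(np.float64(0.78), [234.0, 420.0]), (np.float64(0.16), [191.0, 292.0])]
```

Run:
```python
import cv2
a=cv2.imread("pics/top0.png")[110:310,160:480];cv2.imwrite("pics/top0c.png",cv2.resize(a,None,fx=2.5,fy=2.5,interpolation=cv2.INTER_CUBIC))
```

```text
(no output)
```

View pics/scene0.png

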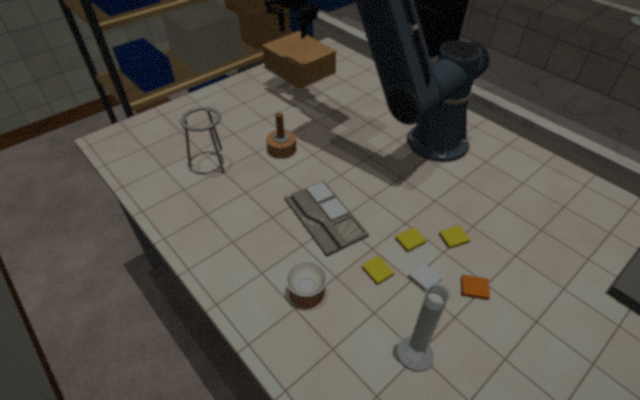

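View pics/top0c.png

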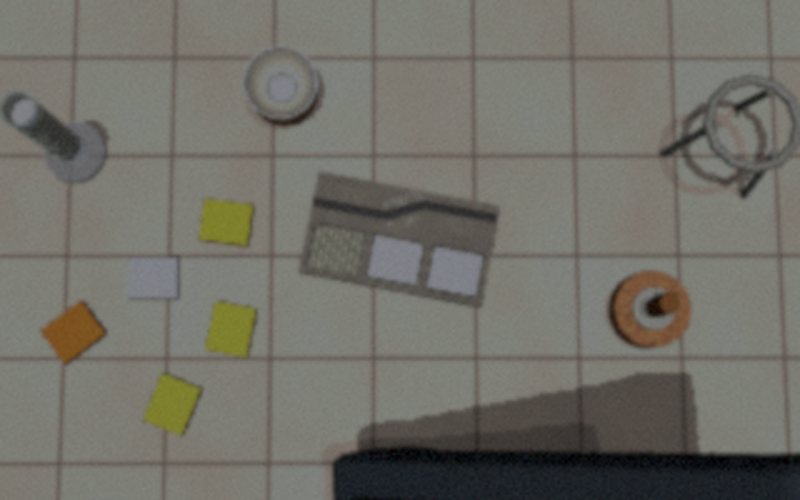

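```bash
cat > h.py <<'E'
from rig import *
import numpy as np, cv2
def T_of(c,s=None):
    if "cam_to_world" in c: return np.array(c["cam_to_world"])
    M=np.eye(4);M[:3,:3]=s["tcp_rot"];M[:3,3]=s["position"]
    return M@np.array(c["tool_from_camera"])
def foc(c): return 200/np.tan(np.radians(c["vertical_fov"])/2)
def to_world(c,T,rc,z):
    f=foc(c);rc=np.atleast_2d(rc).astype(float)
    d=np.c_[(rc[:,1]-c["cx"])/f,-(rc[:,0]-c["cy"])/f,-np.ones(len(rc))]@T[:3,:3].T
    o=T[:3,3];return o+d*((z-o[2])/d[:,2])[:,None]
def to_pix(c,T,P):
    q=(np.atleast_2d(P)-T[:3,3])@T[:3,:3];f=foc(c)
    return np.c_[c["cy"]-f*q[:,1]/-q[:,2],c["cx"]+f*q[:,0]/-q[:,2]]
def rect(c,T,mask,z):
    ij=np.argwhere(mask);w=to_world(c,T,ij,z)[:,:2]
    (x,y),(a,b),t=cv2.minAreaRect((w*1000).astype(np.float32));return np.round([x,y,a,b,t],1)
E
python3 - <<'E'
from h import *
for n in("top","scene"):
    c=capture(n);T=T_of(c)
    def p(t,z):
        for d in landmark_of(n,t): 
            if d["p"]>.5: print(n,t,round(d["p"],2),np.round(d["point"]),np.round(to_world(c,T,d["point"],z)[0]*1000))
    p("spare_tile",0);p("bed0",.008);p("probe_grip",.12);p("probe_collar",.05);p("cork_ring",0);p("tile_a",.008);p("ledge",0)
    p("tripod",0);p("cylinder",0);p("seam0",.004)
    for d in trace(n,"ledge"):print("ledge",d["p"],d["bbox"],rect(c,T,d["pixels"],.014))
    for d in trace(n,"spare_tile"):print("spare",d["p"],d["bbox"],rect(c,T,d["pixels"],.016))
c=capture("wrist");print(np.round(c["tool_from_camera"],3),c["vertical_fov"],c["cx"],c["cy"])
E
```

```text
top spare_tile 0.86 [268. 228.] [324. 303.   0.]
top spare_tile 0.78 [241. 193.] [412. 422.   0.]
top spare_tile 0.74 [243. 251.] [408. 230.   0.]
top spare_tile 0.65 [198. 249.] [558. 238.   0.]
top spare_tile 0.59 [233. 426.] [ 441. -355.    0.]
top bed0 0.96 [211. 292.] [512.  93.   8.]
top bed0 0.94 [216. 318.] [496.   8.   8.]
top bed0 0.78 [216. 343.] [496. -76.   8.]
top probe_collar 0.62 [230. 424.] [ 445. -337.   50.]
top cork_ring 0.51 [143. 273.] [747. 161.   0.]
top tile_a 0.78 [214. 320.] [502.   0.   8.]
top tile_a 0.73 [222. 339.] [476. -62.   8.]
top ledge 0.59 [206. 320.] [530.  -0.   0.]
top tripod 0.63 [169. 443.] [ 659. -419.    0.]
top cylinder 0.64 [195. 303.] [568.  57.   0.]
top cylinder 0.61 [172. 189.] [647. 442.   0.]
top seam0 0.93 [195. 304.] [566.  53.   4.]
top seam0 0.79 [194. 325.] [571. -17.   4.]
top seam0 0.66 [194. 327.] [569. -25.   4.]
top seam0 0.64 [197. 342.] [560. -75.   4.]
top seam0 0.62 [193. 316.] [573.  12.   4.]
top seam0 0.59 [194. 289.] [572. 104.   4.]
top seam0 0.58 [196. 355.] [ 563. -117.    4.]
ledge 0.9 [279.2, 181.6, 81.5, 48.
[... 1516 characters left out ...]
59 [246. 334.] [584. 100.   4.]
ledge 0.82 [285.4, 184.3, 87.0, 69.0] [536.4   5.7 255.1 142.2  79.1]
spare 0.95 [408.9, 264.0, 32.1, 23.5] [484.9 330.6  65.3  64.3  88.8]
spare 0.95 [436.5, 225.4, 32.9, 23.4] [321.3 300.9  63.   73.9  69.3]
spare 0.9 [458.0, 274.6, 32.9, 27.0] [414.2 433.7  65.5  68.5  36.8]
spare 0.62 [356.0, 257.3, 38.4, 28.5] [559.6 235.9  72.1  64.8  84.4]
spare 0.62 [393.9, 227.2, 33.8, 26.7] [419.2 228.1  61.6  74.4  77.7]
spare 0.45 [321.5, 197.4, 25.9, 25.2] [505.5   7.5  79.9  67.2  79.3]
[[-0.001  0.961  0.278  0.077]
 [ 1.     0.001 -0.    -0.   ]
 [-0.     0.278 -0.961 -0.143]
 [ 0.     0.     0.     1.   ]] 61.2250086027207 319.56012403891026 196.80425662004257
```

```bash
python3 -m jog '[{"tx":4,"ty":-2.5},{"tx":4,"ty":-2.5},{"tx":4,"ty":-2.5},{"tx":4,"ty":-2.5},{"tx":4,"ty":-2.5},{"tx":4,"ty":-2.5},{"tx":4,"ty":-2.5},{"tx":4,"ty":-2.5}]'
python3 -m jog '[{"roll":-0.142},{"roll":-0.142},{"roll":-0.142},{"roll":-0.142},{"roll":-0.142},{"roll":-0.142},{"roll":-0.142},{"roll":-0.142}]'
python3 -m jog '[{"tx":4.7,"ty":0.2},{"tx":4.7,"ty":0.2},{"tx":4.7,"ty":0.2},{"tx":4.7,"ty":0.2},{"tx":4.7,"ty":0.2},{"tx":4.7,"ty":0.2},{"tx":4.7,"ty":0.2},{}]'
cat > look.py <<'E'
from h import *
import sys
s=read_state();print(s["time_s"],np.round(s["position"],4),"yaw",np.degrees(np.arctan2(s["tcp_rot"][1][0],s["tcp_rot"][0][0])),"z",np.round(np.array(s["tcp_rot"])[:,2],4),np.round(s["force"],1),s["opening"])
c=capture("wrist");T=T_of(c,s);cv2.imwrite(f"pics/{sys.argv[1]}.png",c["img"][...,::-1])
import pickle;pickle.dump((c,s),open(sys.argv[1]+".pkl","wb"))
def p(t,z):
    for d in landmark_of("wrist",t):
        if d["p"]>.4: print(t,round(d["p"],2),np.round(d["point"]),np.round(to_world(c,T,d["point"],z)[0]*1000,1))
def r(t,z):
    for d in trace("wrist",t):
        if d["p"]>.4: print(t,round(d["p"],2),np.round(d["bbox"]),rect(c,T,d["pixels"],z))
for a in sys.argv[2:]:
    k,t,z=a.split(":");(p if k=="p" else r)(t,float(z))
E
python3 look.py w1 r:ledge:.014 r:tile_a:.024 p:bed0:.008 p:seam0:.004 p:tile_a:.008 p:spare_tile:0 r:spare_tile:.016
```

```text
3.25 [ 0.1503 -0.6066  0.2415] yaw 13.911888688350102 z [ 0.  0. -1.] [0.4 0.4 0.3] 1.0022339988416415$[0]: bad value
$[0]: bad value
$[0]: bad value
```

View pics/w1.png

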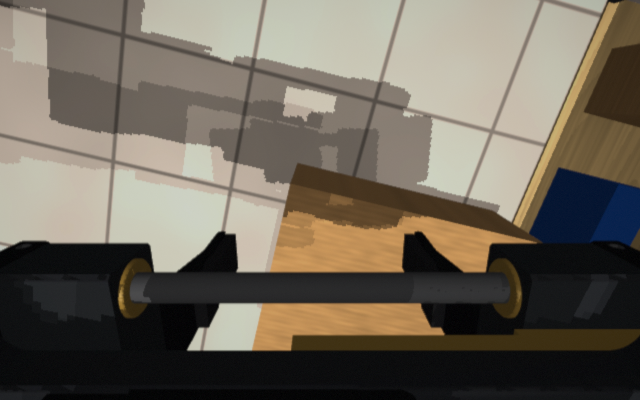

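```bash
python3 -m jog '[{"tx":4,"ty":-2.5,"tz":-0.7,"roll":0,"jaw":1},{"tx":4,"ty":-2.5,"tz":-0.7,"roll":0,"jaw":1},{"tx":4,"ty":-2.5,"tz":-0.7,"roll":0,"jaw":1},{"tx":4,"ty":-2.5,"tz":-0.7,"roll":0,"jaw":1},{"tx":4,"ty":-2.5,"tz":-0.7,"roll":0,"jaw":1},{"tx":4,"ty":-2.5,"tz":-0.7,"roll":0,"jaw":1},{"tx":4,"ty":-2.5,"tz":-0.7,"roll":0,"jaw":1},{"tx":4,"ty":-2.5,"tz":-0.7,"roll":0,"jaw":1}]'
python3 -m jog '[{"tx":0,"ty":0,"tz":0,"roll":-0.142,"jaw":1},{"tx":0,"ty":0,"tz":0,"roll":-0.142,"jaw":1},{"tx":0,"ty":0,"tz":0,"roll":-0.142,"jaw":1},{"tx":0,"ty":0,"tz":0,"roll":-0.142,"jaw":1},{"tx":0,"ty":0,"tz":0,"roll":-0.142,"jaw":1},{"tx":0,"ty":0,"tz":0,"roll":-0.142,"jaw":1},{"tx":0,"ty":0,"tz":0,"roll":-0.142,"jaw":1},{"tx":0,"ty":0,"tz":0,"roll":-0.142,"jaw":1}]'
python3 -c "
from rig import *;s=read_state();print(s['time_s'],s['position'],s['tcp_rot'])"
```

```text
time_s: 4.45
position: [0.4139, -0.3341, 0.2981]
tcp_rot: [[0.971, 0.24, 0.0], [0.24, -0.971, -0.001], [0.0, 0.001, -1.0]]
force: [0.8, -0.9, 0.7]
opening: 0.998
grasp_force: 0.0
time_s: 5.25
position: [0.4128, -0.3356, 0.2977]
tcp_rot: [[0.185, 0.983, 0.0], [0.983, -0.185, -0.0], [-0.0, 0.0, -1.0]]
force: [-0.2, 0.0, -0.2]
opening: 1.0
grasp_force: 0.0
5.25 [ 0.41281835 -0.33555278  0.29765486] [[ 1.85029431e-01  9.82732971e-01  1.31173071e-04]
 [ 9.82732976e-01 -1.85029416e-01 -1.17707104e-04]
 [-9.14037750e-05  1.50687381e-04 -9.99999984e-01]]
```

```bash
python3 -m jog '[{"tx":4.4,"ty":0.8,"tz":0,"roll":0,"jaw":1},{"tx":4.4,"ty":0.8,"tz":0,"roll":0,"jaw":1},{"tx":4.4,"ty":0.8,"tz":0,"roll":0,"jaw":1},{"tx":4.4,"ty":0.8,"tz":0,"roll":0,"jaw":1},{"tx":4.4,"ty":0.8,"tz":0,"roll":0,"jaw":1},{"tx":4.4,"ty":0.8,"tz":0,"roll":0,"jaw":1},{"tx":4.4,"ty":0.8,"tz":0,"roll":0,"jaw":1},{"tx":0,"ty":0,"tz":0,"roll":0,"jaw":1}]'
python3 look.py w2 r:ledge:.014 r:tile_a:.024 p:bed0:.008 p:seam0:.004 p:tile_a:.008
```

```text
time_s: 6.05
position: [0.5277, -0.0391, 0.2978]
tcp_rot: [[0.185, 0.983, 0.001], [0.983, -0.185, 0.002], [0.002, 0.001, -1.0]]
force: [-0.0, -1.4, 0.2]
opening: 0.998
grasp_force: 0.0
6.05 [ 0.5277 -0.0391  0.2978] yaw 79.36055310282644 z [ 0.0014  0.0019 -1.    ] [-0.  -1.4  0.2] 0.99834878315802
ledge 0.88 [255.  21. 122. 202.] [531.5   1.5 247.7 138.8  78.9]
tile_a 0.72 [257.  16. 121. 210.] [531.9   2.5 243.3 136.4  78.7]
tile_a 0.63 [270. 162.  44.  56.] [487.3 -69.4  67.7  54.7  79. ]
bed0 0.73 [ 60. 290.] [516.   87.4   8. ]
seam0 0.75 [179. 355.] [569.7 -72.8   4. ]
seam0 0.74 [128. 348.] [571.   -5.4   4. ]
seam0 0.63 [ 36. 341.] [580.2 102.4   4. ]
seam0 0.62 [145. 356.] [578.1 -28.2   4. ]
seam0 0.62 [208. 352.] [ 559.4 -111.6    4. ]
seam0 0.58 [110. 335.] [559.4  20.4   4. ]
tile_a 0.94 [131. 294.] [503.3   4.2   8. ]
tile_a 0.59 [187. 295.] [489.8 -67.    8. ]
```

View pics/w2.png

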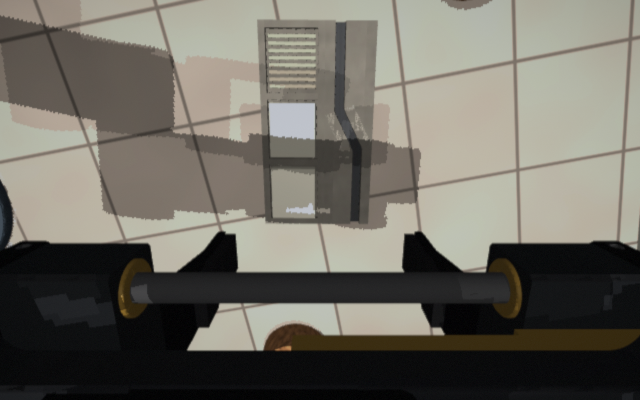

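```bash
python3 -m jog '[{"tx":4.2,"ty":-1.6,"tz":0,"roll":0,"jaw":1},{"tx":4.2,"ty":-1.6,"tz":0,"roll":0,"jaw":1},{"tx":4.2,"ty":-1.6,"tz":0,"roll":0,"jaw":1},{"tx":4.2,"ty":-1.6,"tz":0.8,"roll":0,"jaw":1},{"tx":4.2,"ty":-1.6,"tz":3,"roll":0,"jaw":1},{"tx":4.2,"ty":-1.6,"tz":3,"roll":0,"jaw":1},{"tx":2,"ty":-1.6,"tz":3,"roll":0,"jaw":1},{"tx":0,"ty":0,"tz":0,"roll":0,"jaw":1}]'
python3 look.py w3 r:spare_tile:.016 p:spare_tile:0
cat > rectw.py <<'E'
from h import *
import pickle,sys
# white tile by colour
c,s=pickle.load(open(sys.argv[1]+".pkl","rb"));T=T_of(c,s)
for d in trace("wrist","spare_tile"):
    m=d["pixels"];print(round(d["p"],2),np.round(c["img"][m].mean(0)),rect(c,T,m,.016))
# groove fit in w2
c,s=pickle.load(open("w2.pkl","rb"));T=T_of(c,s);g=c["img"].mean(2)
L0=np.array([542.3,-.6]);th=np.radians(-11.1);R=np.array([[np.cos(th),-np.sin(th)],[np.sin(th),np.cos(th)]])
for y in list(range(110,25,-12))+list(range(-30,-116,-12)):
    xs=np.arange(-5,57,.5);P=(np.c_[xs,np.full_like(xs,y)]@R.T+L0)/1000
    px=to_pix(c,T,np.c_[P,np.full(len(xs),.014)]).astype(np.float32)
    v=cv2.remap(g.astype(np.float32),px[:,1:2],px[:,0:1],cv2.INTER_LINEAR).ravel()
    b=xs[v<(v.min()+np.median(v))/2];print(y,b.min(),b.max(),(b.min()+b.max())/2)
E
python3 rectw.py w3
```

```text
time_s: 7.15
position: [0.4655, 0.2383, 0.2005]
tcp_rot: [[0.189, 0.982, -0.01], [0.982, -0.189, -0.002], [-0.004, -0.009, -1.0]]
force: [-0.1, -0.4, 0.4]
opening: 0.998
grasp_force: 0.0
7.15 [0.4655 0.2383 0.2005] yaw 79.12182890445641 z [-0.0097 -0.002  -1.    ] [-0.1 -0.4  0.4] 0.998203224361147
spare_tile 0.96 [280.  40.  73.  83.] [4.799e+02 3.280e+02 5.580e+01 6.590e+01 4.000e-01]
spare_tile 0.75 [243. 172.  62.  54.] [413.  225.4  58.2  66.1  79.2]
spare_tile 0.68 [382. 131.  58.  69.] [553.7 234.3  67.1  58.6  82.8]
spare_tile 0.9 [ 81. 318.] [479.8 329.3   0. ]
spare_tile 0.8 [163. 408.] [555.3 233.4   0. ]
spare_tile 0.8 [145. 166.] [316.1 298.3   0. ]
spare_tile 0.77 [198. 276.] [414.1 222.6   0. ]
0.96 [183. 187. 194.] [4.799e+02 3.280e+02 5.580e+01 6.590e+01 4.000e-01]
0.75 [123. 102.   5.] [413.  225.4  58.2  66.1  79.2]
0.68 [140. 122.   8.] [553.7 234.3  67.1  58.6  82.8]
110 11.0 22.0 16.5
98 11.0 22.5 16.75
86 10.5 22.5 16.5
74 10.5 22.5 16.5
62 10.5 22.5 16.5
50 10.5 22.5 16.5
38 10.0 23.0 16.5
26 10.5 22.0 16.25
-30 35.0 46.0 40.5
-42 35.0 46.0 40.5
-54 35.0 46.5 40.75
-66 35.0 46.5 40.75
-78 35.0 46.5 40.75
-90 35.0 46.5 40.75
-102 35.0 46.5 40.75
-114 35.0 46.5 40.75
```

View pics/w3.png

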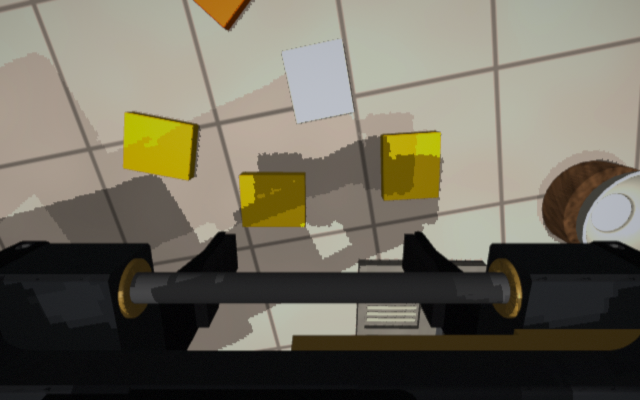

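```bash
python3 -m jog '[{"tx":0,"ty":0,"tz":0,"roll":-0.1,"jaw":1},{"tx":0,"ty":0,"tz":0,"roll":-0.093,"jaw":1},{"tx":3,"ty":0.5,"tz":3,"roll":0,"jaw":1},{"tx":3,"ty":0.5,"tz":3,"roll":0,"jaw":1},{"tx":2.9,"ty":0.4,"tz":3,"roll":0,"jaw":1},{"tx":0,"ty":0,"tz":4,"roll":0,"jaw":1},{"tx":0,"ty":0,"tz":0,"roll":0,"jaw":1},{"tx":0,"ty":0,"tz":0,"roll":0,"jaw":1}]'; python3 -c "
from h import *;s=read_state();print(np.array(s['position'])*1000,np.degrees(np.arctan2(s['tcp_rot'][1][0],s['tcp_rot'][0][0])))"
```

```text
time_s: 8.15
position: [0.4847, 0.3258, 0.0748]
tcp_rot: [[0.001, 1.0, 0.0], [1.0, -0.001, -0.0], [-0.0, 0.0, -1.0]]
force: [-0.1, 0.3, 0.1]
opening: 0.999
grasp_force: 0.0
[484.67405258 325.75372356  74.83878639] 89.94356841267988
```

```bash
python3 -m jog '[{"tx":0.22,"ty":-0.48,"tz":0,"roll":-0.008,"jaw":1},{"tx":0,"ty":0,"tz":2.4,"roll":0,"jaw":1},{"tx":0,"ty":0,"tz":2.38,"roll":0,"jaw":1},{"tx":0,"ty":0,"tz":0,"roll":0,"jaw":0.6},{"tx":0,"ty":0,"tz":0,"roll":0,"jaw":0.5},{"tx":0,"ty":0,"tz":0,"roll":0,"jaw":0.3},{"tx":0,"ty":0,"tz":0,"roll":0,"jaw":0.3},{"tx":0,"ty":0,"tz":0,"roll":0,"jaw":0.3}]'
```

```text
time_s: 8.95
position: [0.4795, 0.3294, 0.0274]
tcp_rot: [[-0.009, 1.0, 0.002], [1.0, 0.009, 0.001], [0.001, 0.002, -1.0]]
force: [-1.1, -0.3, 5.6]
opening: 0.638
grasp_force: 30.0
```

```bash
python3 -m jog '[{"tx":0,"ty":0,"tz":-1.5,"roll":0,"jaw":0.3},{"tx":0,"ty":0,"tz":-2.5,"roll":0,"jaw":0.3},{"tx":0,"ty":0,"tz":-2,"roll":0.1,"jaw":0.3},{"tx":0,"ty":0,"tz":0,"roll":0.102,"jaw":0.3},{"tx":-3.3,"ty":1.2,"tz":0,"roll":0,"jaw":0.3},{"tx":-3.3,"ty":1.2,"tz":0,"roll":0,"jaw":0.3},{"tx":-3.3,"ty":1.2,"tz":0,"roll":0,"jaw":0.3},{"tx":-3.3,"ty":1.2,"tz":0,"roll":0,"jaw":0.3}]'
python3 -m jog '[{"tx":-3.3,"ty":1.2,"tz":0,"roll":0,"jaw":0.3},{"tx":-3.3,"ty":1.2,"tz":0,"roll":0,"jaw":0.3},{"tx":-3.2,"ty":1.2,"tz":0,"roll":0,"jaw":0.3},{"tx":0,"ty":0,"tz":0,"roll":0,"jaw":0.3},{"tx":0,"ty":0,"tz":0,"roll":0,"jaw":0.3},{"tx":0,"ty":0,"tz":0,"roll":0,"jaw":0.3}]'
python3 - <<'E'
from h import *
import pickle
s=read_state();p=np.array(s['position'])*1000;print(p,np.degrees(np.arctan2(s['tcp_rot'][1][0],s['tcp_rot'][0][0])),s['opening'])
R=np.array(s['tcp_rot']);print("need tool mm",R.T@(np.array([518.4,87.1,36])-p))
c,s=pickle.load(open("w2.pkl","rb"));T=T_of(c,s);g=c["img"].mean(2)
L0=np.array([542.9,-.7]);th=np.radians(-11.1);RR=np.array([[np.cos(th),-np.sin(th)],[np.sin(th),np.cos(th)]])
def prof(P):
    P=(P@RR.T+L0)/1000;px=to_pix(c,T,np.c_[P,np.full(len(P),.014)]).astype(np.float32)
    return np.round(cv2.remap(g.astype(np.float32),px[:,1:2],px[:,0:1],cv2.INTER_LINEAR).ravel()).astype(int)
x=np.arange(-84,6,2.);y=np.arange(36,128,2.)
for k in(78,66):print(k,list(zip(x.astype(int).tolist(),prof(np.c_[x,0*x+k]).tolist())))
print(list(zip(y.astype(int).tolist(),prof(np.c_[0*y-41,y]).tolist())))
E
```

```text
time_s: 9.75
position: [0.5007, 0.1893, 0.0872]
tcp_rot: [[0.191, 0.982, 0.001], [0.982, -0.191, 0.0], [0.0, 0.001, -1.0]]
force: [0.4, -0.7, -2.0]
opening: 0.636
grasp_force: 30.0
time_s: 10.35
position: [0.5168, 0.0879, 0.0866]
tcp_rot: [[0.191, 0.982, -0.0], [0.982, -0.191, 0.0], [0.0, -0.0, -1.0]]
force: [-0.5, 0.9, -1.0]
opening: 0.644
grasp_force: 30.0
[516.75622064  87.93139563  86.64720854] 78.96941228505531 0.6436676253514549
need tool mm [-0.51465729  1.78347308 50.64669104]
78 [(-84, 180), (-82, 179), (-80, 152), (-78, 126), (-76, 126), (-74, 126), (-72, 93), (-70, 119), (-68, 128), (-66, 120), (-64, 132), (-62, 132), (-60, 128), (-58, 129), (-56, 115), (-54, 128), (-52, 131), (-50, 130), (-48, 126), (-46, 131), (-44, 133), (-42, 133), (-40, 132), (-38, 133), (-36, 134), (-34, 133), (-32, 132), (-30, 131), (-28, 129), (-26, 130), (-24, 131), (-22, 133), (-20, 132), (-18, 126), (-16, 133), (-14, 131), (-12, 126), (-10, 117), (-8, 125), (-6, 127), (-4, 128), (-2, 126), (0, 126), (2, 127), (4, 127)]
66 [(-84, 162), (-82, 161), (-80, 132), (-78, 111), (-76, 110), (-74, 111), (
[... 275 characters left out ...]
-26, 143), (-24, 142), (-22, 143), (-20, 149), (-18, 158), (-16, 157), (-14, 150), (-12, 112), (-10, 106), (-8, 110), (-6, 110), (-4, 111), (-2, 109), (0, 110), (2, 110), (4, 111)]
[(36, 108), (38, 116), (40, 115), (42, 115), (44, 111), (46, 109), (48, 112), (50, 144), (52, 155), (54, 121), (56, 112), (58, 144), (60, 157), (62, 124), (64, 115), (66, 145), (68, 154), (70, 118), (72, 127), (74, 168), (76, 177), (78, 133), (80, 129), (82, 165), (84, 172), (86, 129), (88, 125), (90, 173), (92, 170), (94, 136), (96, 140), (98, 177), (100, 166), (102, 125), (104, 125), (106, 171), (108, 166), (110, 128), (112, 124), (114, 93), (116, 107), (118, 130), (120, 129), (122, 130), (124, 162), (126, 175)]
```

```bash
python3 -m jog '[{"tx":-0.05,"ty":0.18,"tz":2,"roll":0,"jaw":0.3},{"tx":0,"ty":0,"tz":2,"roll":0,"jaw":0.3},{"tx":0,"ty":0,"tz":0.3,"roll":0,"jaw":0.3},{"tx":0,"ty":0,"tz":0.3,"roll":0,"jaw":0.3},{"tx":0,"ty":0,"tz":0.2,"roll":0,"jaw":0.3},{"tx":0,"ty":0,"tz":0.2,"roll":0,"jaw":0.3},{"tx":0,"ty":0,"tz":0,"roll":0,"jaw":0.3},{"tx":0,"ty":0,"tz":0,"roll":0,"jaw":0.3}]'
```

```text
time_s: 11.15
position: [0.519, 0.0864, 0.0366]
tcp_rot: [[0.192, 0.981, 0.001], [0.981, -0.192, -0.0], [0.0, 0.001, -1.0]]
force: [0.4, 0.5, -2.0]
opening: 0.637
grasp_force: 30.0
```

```bash
python3 -m jog '[{"tx":0,"ty":0,"tz":0.1,"roll":0,"jaw":0.3},{"tx":0,"ty":0,"tz":0,"roll":0,"jaw":0.3},{"tx":0,"ty":0,"tz":0,"roll":0,"jaw":0.75},{"tx":0,"ty":0,"tz":0,"roll":0,"jaw":0.8},{"tx":0,"ty":0,"tz":0,"roll":0,"jaw":0.8},{"tx":0,"ty":0,"tz":0,"roll":0,"jaw":0.8}]'
python3 -c "
from h import *;s=read_state();print(np.array(s['position'])*1000)"
python3 -m jog '[{"tx":0,"ty":0,"tz":-2.5,"roll":0,"jaw":0.9},{"tx":0,"ty":0,"tz":-4,"roll":0,"jaw":1},{"tx":-3,"ty":0,"tz":-4,"roll":0,"jaw":1},{"tx":-4,"ty":0.4,"tz":-3,"roll":0,"jaw":1},{"tx":-4,"ty":0.4,"tz":-2,"roll":0,"jaw":1},{"tx":-2,"ty":0.4,"tz":0,"roll":0,"jaw":1},{"tx":0,"ty":0,"tz":0,"roll":0,"jaw":1},{"tx":0,"ty":0,"tz":0,"roll":0,"jaw":1}]'
python3 look.py w4 r:ledge:.014 r:tile_a:.024 r:spare_tile:.024 p:seam0:.004
```

```text
time_s: 11.75
position: [0.5188, 0.0864, 0.0353]
tcp_rot: [[0.192, 0.981, 0.0], [0.981, -0.192, 0.0], [0.0, 0.0, -1.0]]
force: [-0.7, 0.3, 0.1]
opening: 0.79
grasp_force: 0.0
[518.78932617  86.36897077  35.26993239]
time_s: 12.55
position: [0.5051, -0.0433, 0.19]
tcp_rot: [[0.193, 0.981, -0.001], [0.981, -0.193, 0.001], [0.001, -0.001, -1.0]]
force: [0.2, 0.5, -0.0]
opening: 1.0
grasp_force: 0.0
12.55 [ 0.5051 -0.0433  0.19  ] yaw 78.85900602277573 z [-8.e-04  8.e-04 -1.e+00] [ 0.2  0.5 -0. ] 0.9998700150711572
ledge 0.62 [258.   0. 161. 253.] [530.5  -6.5 231.6 137.9  79. ]
tile_a 0.88 [274.  92.  65.  76.] [502.5   7.   66.3  55.9  79.6]
tile_a 0.76 [279. 178.  59.  67.] [487.5 -69.4  67.2  55.7  78.8]
spare_tile 0.51 [259.   1. 162. 253.] [530.1  -5.3 224.3 133.5  79. ]
seam0 0.92 [231. 382.] [ 558.6 -110.3    4. ]
seam0 0.91 [131. 379.] [570.1  -7.8   4. ]
seam0 0.9 [196. 388.] [569.8 -74.7   4. ]
seam0 0.78 [ 98. 368.] [564.9  23.7   4. ]
seam0 0.74 [150. 389.] [576.9 -28.2   4. ]
seam0 0.66 [  3. 370.] [578.8 102.1   4. ]
seam0 0.65 [ 55. 369.] [571.1  60.6   4. ]
```

View pics/w4.png

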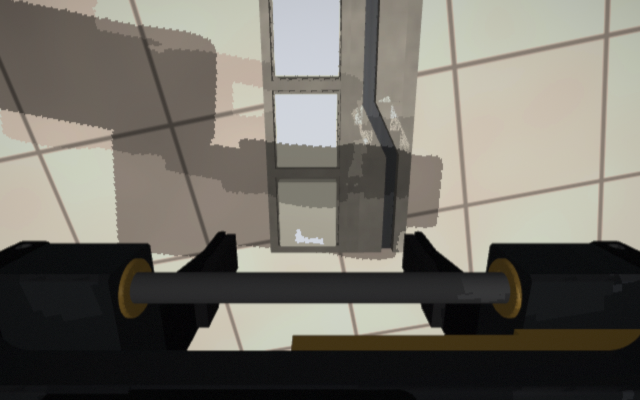

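Run:
```python
from h import *
import pickle
c,s=pickle.load(open("w4.pkl","rb"));T=T_of(c,s);g=c["img"].astype(float).mean(2)
L0=np.array([542.9,-.7]);th=np.radians(-11.1);RR=np.array([[np.cos(th),-np.sin(th)],[np.sin(th),np.cos(th)]])
def prof(P,z):
    P=(P@RR.T+L0)/1000;px=to_pix(c,T,np.c_[P,np.full(len(P),z)]).astype(np.float32)
    return cv2.remap(g.astype(np.float32),px[:,1:2],px[:,0:1],cv2.INTER_LINEAR).ravel()
x=np.arange(-78,-5,.25)
for y in(60,70,80,90,20,10,0):
    v=prof(np.c_[x,0*x+y],.024);b=x[v>(np.median(v)+np.percentile(v,5))/2];print("tile",y,b.min(),b.max(),(b.min()+b.max())/2)
x=np.arange(-5,57,.25)
for y in(100,80,60,40,-40,-60,-80,-100):
    v=prof(np.c_[x,0*x+y],.014);b=x[v<(v.min()+np.median(v))/2];print("groove",y,b.min(),b.max(),(b.min()+b.max())/2)
y=np.arange(30,65,.25);print("tile lo y",y[np.argmax(np.diff(prof(np.c_[0*y-45,y],.024)))])
y=np.arange(-140,-110,.25);v=prof(np.c_[0*y+10,y],.014);print("ledge end",y[np.argmax(np.abs(np.diff(v)))])
p=RR.T@(np.array([518.8,86.4])-L0);print("TCP at release ledge frame",p)
```

```text
tile 60 -68.0 -12.75 -40.375
tile 70 -67.5 -12.75 -40.125
tile 80 -67.5 -12.25 -39.875
tile 90 -67.5 -12.5 -40.0
tile 20 -68.5 -14.0 -41.25
tile 10 -68.5 -14.25 -41.375
tile 0 -68.25 -14.0 -41.125
groove 100 10.25 21.75 16.0
groove 80 10.5 21.75 16.125
groove 60 10.25 21.75 16.0
groove 40 10.25 21.75 16.0
groove -40 34.0 45.5 39.75
groove -60 34.0 46.0 40.0
groove -80 34.25 45.75 40.0
groove -100 34.25 45.75 40.0
tile lo y 46.25
ledge end -131.75
TCP at release ledge frame [-40.41781649  80.83081164]
```

```bash
python3 -m jog '[{"tx":-4.6,"ty":-0.1,"tz":-1,"roll":0,"jaw":1},{"tx":-4.6,"ty":-0.1,"tz":-1,"roll":0,"jaw":1},{"tx":-4.6,"ty":-0.1,"tz":-1,"roll":0,"jaw":1},{"tx":-4.6,"ty":-0.1,"tz":-1,"roll":0,"jaw":1},{"tx":-4.6,"ty":-0.1,"tz":-1,"roll":0,"jaw":1},{"tx":-4.6,"ty":-0.1,"tz":-1,"roll":0,"jaw":1},{"tx":-4.6,"ty":-0.1,"tz":0,"roll":0,"jaw":1},{"tx":-4.6,"ty":-0.1,"tz":0,"roll":0,"jaw":1}]'
python3 -m jog '[{"tx":0,"ty":0,"tz":0,"roll":0,"jaw":1},{"tx":0,"ty":0,"tz":0,"roll":0,"jaw":1}]'
python3 look.py w5 p:probe_grip:.120 p:probe_collar:.050 r:probe:.14 r:cork_ring:.05 p:cork_ring:0 p:probe:.005
```

```text
time_s: 13.6
position: [0.4272, -0.4041, 0.2502]
tcp_rot: [[0.191, 0.982, 0.0], [0.982, -0.191, 0.0], [0.0, 0.0, -1.0]]
force: [0.2, 0.1, 0.1]
opening: 1.001
grasp_force: 0.0
time_s: 13.8
position: [0.427, -0.4029, 0.2493]
tcp_rot: [[0.193, 0.981, -0.001], [0.981, -0.193, 0.002], [0.002, -0.001, -1.0]]
force: [-0.3, 1.2, -0.8]
opening: 0.999
grasp_force: 0.0
13.8 [ 0.427  -0.4029  0.2493] yaw 78.8707899373717 z [-7.0e-04  1.9e-03 -1.0e+00] [-0.3  1.2 -0.8] 0.9988669537634286
probe_grip 0.69 [101. 310.] [ 434.1 -327.3  120. ]
probe_collar 0.73 [100. 317.] [ 439.  -327.5   50. ]
probe 0.61 [284.  68.  61.  63.] [ 437.4 -326.8   40.9   41.2   35.8]
cork_ring 0.59 [260.  44. 103. 108.] [ 436.1 -326.1   97.9   98.5   78.8]
probe 0.68 [100. 313.] [ 434.6 -326.9    5. ]
```

View pics/w5.png

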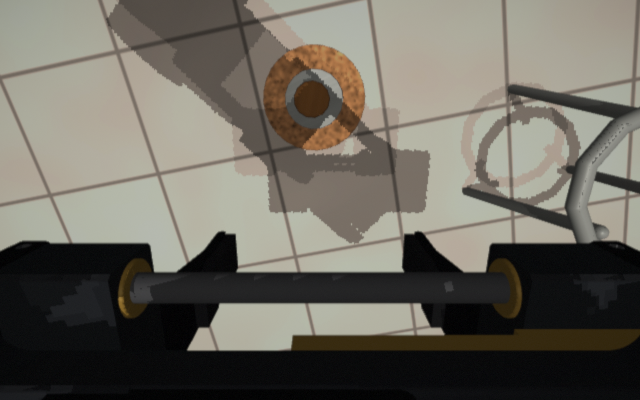

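Run:
```python
from h import *
import pickle
c,s=pickle.load(open("w5.pkl","rb"));T=T_of(c,s);R=np.array(s["tcp_rot"]);p=np.array(s["position"])*1000
hsv=cv2.cvtColor(c["img"],cv2.COLOR_RGB2HSV)
def circ(m,z,n):
    m=m.astype(np.uint8);k,l,st,_=cv2.connectedComponentsWithStats(m);i=1+np.argmax(st[1:,4]);w=to_world(c,T,np.argwhere(l==i),z)[:,:2]*1000
    (x,y),r=cv2.minEnclosingCircle(w.astype(np.float32));mn=w.mean(0);print(n,round(x,1),round(y,1),"r",round(r,1),"mean",mn.round(1),"tool",(R.T@(np.r_[mn,0]-p))[:2].round(1));return l==i
roi=np.zeros((400,640),bool);roi[40:160,255:370]=1
sat=(hsv[...,1]>90)&roi
ys,xs=np.mgrid[:400,:640];near=np.hypot(ys-99.5,xs-312)<26
circ(sat&near,.145,"handle top")
circ(sat|(np.hypot(ys-99,xs-314)<35),.05,"ring")
col=near|(np.hypot(ys-99.5,xs-314.5)<40)
circ(col&(hsv[...,1]<=90)|(sat&near),.051,"collar")
print(hsv[99,280:350:4,1])
```

```text
handle top 436.2 -326.5 r 12.5 mean [ 436.2 -326.3] tool [76.5 -5.5]
ring 436.2 -326.5 r 49.5 mean [ 436.4 -325.1] tool [77.8 -5.5]
collar 436.1 -326.4 r 28.3 mean [ 436.1 -325.9] tool [76.9 -5.6]
[148 138  10  14 173 169 171 170 173 180 175 170 169  14  14  13 144 148]
```

```bash
python3 -m jog '[{"tx":3.8,"ty":-0.3,"tz":0,"roll":0,"jaw":1},{"tx":3.85,"ty":-0.3,"tz":0,"roll":0,"jaw":1},{"tx":0,"ty":0,"tz":0,"roll":0,"jaw":1},{"tx":0,"ty":0,"tz":0,"roll":0,"jaw":1},{"tx":0,"ty":0,"tz":3,"roll":0,"jaw":1},{"tx":0,"ty":0,"tz":3,"roll":0,"jaw":1},{"tx":0,"ty":0,"tz":0,"roll":0,"jaw":1},{"tx":0,"ty":0,"tz":0,"roll":0,"jaw":1}]'
cat > d.py <<'E'
from h import *
import sys
s=read_state();R=np.array(s['tcp_rot']);p=np.array(s['position'])*1000
print(p.round(1),"yaw",np.degrees(np.arctan2(R[1,0],R[0,0])).round(2),"f",np.round(s["force"],1),"t",s["time_s"])
print("need tool",(R.T@(np.array([float(a) for a in sys.argv[1:4]])-p)).round(1))
E
python3 d.py 436.2 -326.4 120
```

```text
time_s: 14.95
position: [0.4361, -0.3277, 0.1902]
tcp_rot: [[0.192, 0.981, -0.0], [0.981, -0.192, 0.0], [0.0, -0.0, -1.0]]
force: [0.2, -0.8, 0.6]
opening: 1.0
grasp_force: 0.0
[ 436.1 -327.7  190.2] yaw 78.9 f [ 0.2 -0.8  0.6] t 14.95
need tool [ 1.3 -0.1 70.2]
```

```bash
python3 -m jog '[{"tx":0.13,"ty":0,"tz":3,"roll":0,"jaw":1},{"tx":0,"ty":0,"tz":3,"roll":0,"jaw":1},{"tx":0,"ty":0,"tz":1,"roll":0,"jaw":0.8},{"tx":0,"ty":0,"tz":0,"roll":0,"jaw":0.5},{"tx":0,"ty":0,"tz":0,"roll":0,"jaw":0.35},{"tx":0,"ty":0,"tz":0,"roll":0,"jaw":0.1},{"tx":0,"ty":0,"tz":0,"roll":0,"jaw":0.1},{"tx":0,"ty":0,"tz":0,"roll":0,"jaw":0.1}]'
python3 -m jog '[{"tx":0,"ty":0,"tz":0,"roll":0,"jaw":0.1},{"tx":0,"ty":0,"tz":0,"roll":0,"jaw":0.1}]'
python3 d.py 436.2 -326.4 120
```

```text
time_s: 15.75
position: [0.4366, -0.3259, 0.121]
tcp_rot: [[0.192, 0.981, 0.001], [0.981, -0.192, -0.001], [-0.001, 0.001, -1.0]]
force: [-0.2, 0.3, 0.4]
opening: 0.541
grasp_force: 0.0
time_s: 15.95
position: [0.4363, -0.3255, 0.1203]
tcp_rot: [[0.192, 0.981, 0.0], [0.981, -0.192, -0.0], [-0.0, 0.0, -1.0]]
force: [0.0, -0.1, 0.7]
opening: 0.356
grasp_force: 0.0
[ 436.3 -325.5  120.3] yaw 78.94 f [ 0.  -0.1  0.7] t 15.95
need tool [-0.9  0.1  0.3]
```

```bash
python3 -m jog '[{"tx":-0.05,"ty":0,"tz":0,"roll":0,"jaw":0.1},{"tx":0,"ty":0,"tz":0,"roll":0,"jaw":0.1},{"tx":0,"ty":0,"tz":0,"roll":0,"jaw":0.1}]'
python3 d.py 436.2 -326.4 120
python3 -m jog '[{"tx":0,"ty":0,"tz":-1,"roll":0,"jaw":0.1},{"tx":0,"ty":0,"tz":-2,"roll":0,"jaw":0.1},{"tx":0,"ty":0,"tz":-3,"roll":0,"jaw":0.1},{"tx":0,"ty":0,"tz":-2,"roll":0,"jaw":0.1},{"tx":0,"ty":0,"tz":0,"roll":0,"jaw":0.1},{"tx":0,"ty":0,"tz":0,"roll":0,"jaw":0.1}]'
python3 - <<'E'
from h import *
import pickle
for n in("scene",):
    c=capture(n);T=T_of(c);s=read_state();pickle.dump((c,s),open("sc6.pkl","wb"))
    tip=np.array(s["position"])-[0,0,.115];print(s["position"],"pred tip px",to_pix(c,T,tip).round(1),"top px",to_pix(c,T,tip+[0,0,.14]).round(1))
    for t in("probe","probe_collar","probe_grip"):
        print(t,[(round(d["p"],2),np.round(d["point"],1)) for d in landmark_of(n,t)])
    a=c["img"][60:180,220:360,::-1];cv2.imwrite("pics/s6.png",cv2.resize(a,None,fx=5,fy=5,interpolation=cv2.INTER_CUBIC))
E
python3 d.py 579.5 102.3 200
```

```text
time_s: 16.25
position: [0.4361, -0.3258, 0.1202]
tcp_rot: [[0.192, 0.981, -0.0], [0.981, -0.192, 0.0], [0.0, -0.0, -1.0]]
force: [-0.4, 2.1, 1.7]
opening: 0.289
grasp_force: 30.0
[ 436.1 -325.8  120.2] yaw 78.94 f [-0.4  2.1  1.7] t 16.25
need tool [-0.6  0.2  0.2]
time_s: 16.85
position: [0.4359, -0.3259, 0.2002]
tcp_rot: [[0.192, 0.981, 0.0], [0.981, -0.192, -0.0], [-0.0, 0.0, -1.0]]
force: [-1.1, 0.2, -1.9]
opening: 0.293
grasp_force: 30.0
[ 0.43553637 -0.32544981  0.19937178] pred tip px [[129.1 280.1]] top px [[ 91.9 276.9]]
probe [(0.66, array([126.2, 276.7])), (0.39, array([246.1, 337. ]))]
probe_collar [(0.89, array([115.8, 277.6]))]
probe_grip [(0.54, array([100.4, 277.5]))]
[ 435.5 -325.4  198.8] yaw 78.94 f [ 0.4 -1.3 -1.8] t 17.05
need tool [447.4  59.3  -0.6]
```

View pics/s6.png

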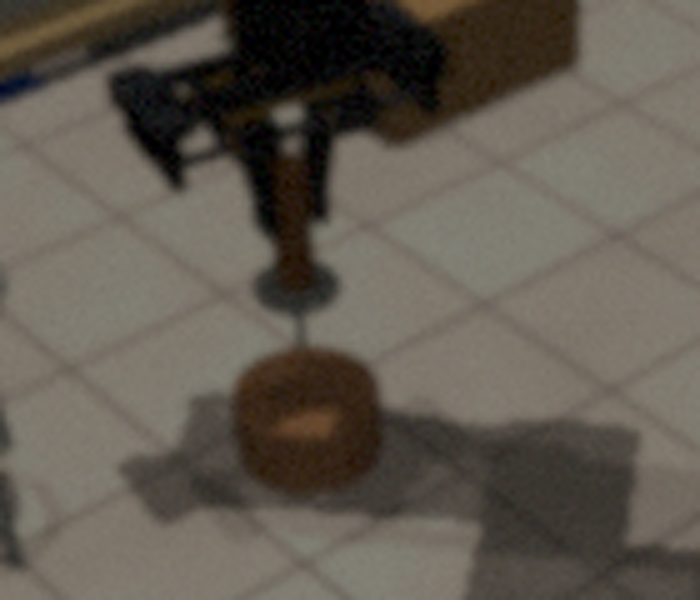

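```bash
python3 -m jog '[{"tx":3,"ty":0.4,"tz":0,"roll":0,"jaw":0.1},{"tx":4.5,"ty":0.6,"tz":0,"roll":0,"jaw":0.1},{"tx":4.5,"ty":0.6,"tz":0,"roll":0,"jaw":0.1},{"tx":4.5,"ty":0.6,"tz":0,"roll":0,"jaw":0.1},{"tx":4.5,"ty":0.6,"tz":0,"roll":0,"jaw":0.1},{"tx":4.5,"ty":0.6,"tz":0,"roll":0,"jaw":0.1},{"tx":4.5,"ty":0.6,"tz":0,"roll":0,"jaw":0.1},{"tx":4.5,"ty":0.6,"tz":0,"roll":0,"jaw":0.1}]'
python3 -m jog '[{"tx":4.5,"ty":0.6,"tz":0,"roll":0,"jaw":0.1},{"tx":4,"ty":0.5,"tz":0,"roll":0,"jaw":0.1},{"tx":1.8,"ty":0.2,"tz":0,"roll":0,"jaw":0.1},{"tx":0,"ty":0,"tz":0,"roll":0,"jaw":0.1},{"tx":0,"ty":0,"tz":0,"roll":0,"jaw":0.1},{"tx":0,"ty":0,"tz":0,"roll":0,"jaw":0.1}]'
python3 d.py 579.5 102.8 121
```

```text
time_s: 17.85
position: [0.5473, 0.0057, 0.1991]
tcp_rot: [[0.192, 0.981, -0.002], [0.981, -0.192, 0.0], [-0.0, -0.002, -1.0]]
force: [0.4, 0.5, -1.6]
opening: 0.292
grasp_force: 30.0
time_s: 18.45
position: [0.5793, 0.1013, 0.1995]
tcp_rot: [[0.193, 0.981, -0.002], [0.981, -0.193, -0.0], [-0.001, -0.002, -1.0]]
force: [-0.2, -0.0, -2.2]
opening: 0.29
grasp_force: 30.0
[579.3 101.3 199.5] yaw 78.88 f [-0.2 -0.  -2.2] t 18.45
need tool [ 1.6  0.  78.5]
```

```bash
python3 -m jog '[{"tx":0.15,"ty":0,"tz":3,"roll":0,"jaw":0.1},{"tx":0,"ty":0,"tz":2.5,"roll":0,"jaw":0.1},{"tx":0,"ty":0,"tz":0.6,"roll":0,"jaw":0.1},{"tx":0,"ty":0,"tz":0,"roll":0,"jaw":0.1},{"tx":0,"ty":0,"tz":0,"roll":0,"jaw":0.1}]'
python3 d.py 579.5 102.8 121;python3 d.py 579.5 102.8 121
```

```text
time_s: 18.95
position: [0.5811, 0.1031, 0.14]
tcp_rot: [[0.193, 0.981, 0.002], [0.981, -0.193, -0.0], [0.0, 0.002, -1.0]]
force: [-0.3, -0.3, -1.3]
opening: 0.29
grasp_force: 30.0
[581.1 103.1 140. ] yaw 78.88 f [-0.3 -0.3 -1.3] t 18.95
need tool [-0.6 -1.5 19. ]
[581.1 103.1 140. ] yaw 78.88 f [-0.3 -0.3 -1.3] t 18.95
need tool [-0.6 -1.5 19. ]
```

```bash
for i in 1 2 3; do python3 -m jog '[{"tx":0,"ty":0,"tz":0,"roll":0,"jaw":0.1}]' >/dev/null; python3 d.py 579.5 102.8 121; done
```

```text
[581.3 103.5 140.5] yaw 78.91 f [ 0.1  0.1 -1.5] t 19.05
need tool [-1.1 -1.7 19.5]
[581.  103.7 140.4] yaw 78.94 f [ 0.5 -0.5 -1.5] t 19.15
need tool [-1.2 -1.4 19.4]
[580.7 103.9 140. ] yaw 78.95 f [ 1.  -0.1 -0.2] t 19.25
need tool [-1.3 -1.  19. ]
```

```bash
python3 -m jog '[{"tx":-0.1,"ty":-0.1,"tz":0.5,"roll":0,"jaw":0.1},{"tx":0,"ty":0,"tz":0.5,"roll":0,"jaw":0.1},{"tx":0,"ty":0,"tz":0.5,"roll":0,"jaw":0.1},{"tx":0,"ty":0,"tz":0.35,"roll":0,"jaw":0.1},{"tx":0,"ty":0,"tz":0,"roll":0,"jaw":0.1}]'; for i in 1 2; do python3 -m jog '[{"tx":0,"ty":0,"tz":0,"roll":0,"jaw":0.1}]' >/dev/null; python3 d.py 579.5 102.8 121; done
```

```text
time_s: 19.75
position: [0.5785, 0.1031, 0.1197]
tcp_rot: [[0.192, 0.981, -0.002], [0.981, -0.192, 0.0], [-0.0, -0.002, -1.0]]
force: [0.4, -0.8, -1.3]
opening: 0.286
grasp_force: 30.0
[579.1 103.  120.4] yaw 78.94 f [ 0.1  0.3 -1.3] t 19.85
need tool [-0.2  0.5 -0.6]
[579.3 103.1 120.7] yaw 78.94 f [-0.2  0.3 -1.3] t 19.95
need tool [-0.2  0.3 -0.3]
```

```bash
cat > g.py <<'E'
from h import *
s=read_state();R=np.array(s['tcp_rot']);p=np.array(s['position'])*1000
th=np.radians(-11.1);RR=np.array([[np.cos(th),-np.sin(th)],[np.sin(th),np.cos(th)]])
q=RR.T@(p[:2]-.6*R[:2,0]-[542.9,-.7]);print("tip in ledge",q.round(1),"z",(p[2]-115.2).round(1),"f ledge",(RR.T@np.array(s["force"])[:2]).round(1),round(s["force"][2],1),"yaw",np.degrees(np.arctan2(R[1,0],R[0,0])).round(2),s["time_s"])
E
python3 -m jog '[{"tx":-0.4,"ty":0,"tz":0,"roll":0,"jaw":0.1},{"tx":-0.4,"ty":0,"tz":0,"roll":0,"jaw":0.1},{"tx":-0.4,"ty":0,"tz":0,"roll":0,"jaw":0.1},{"tx":-0.4,"ty":0,"tz":0,"roll":0,"jaw":0.1}]' >/dev/null; python3 g.py
python3 -m jog '[{"tx":-0.4,"ty":0,"tz":0,"roll":0,"jaw":0.1},{"tx":-0.4,"ty":0,"tz":0,"roll":0,"jaw":0.1},{"tx":-0.4,"ty":0,"tz":0,"roll":0,"jaw":0.1},{"tx":-0.4,"ty":0,"tz":0,"roll":0,"jaw":0.1}]' >/dev/null; python3 g.py
```

```text
tip in ledge [15.6 91.7] z 5.5 f ledge [-0.1  0.4] -0.9 yaw 78.93 20.35
tip in ledge [15.6 75.8] z 5.4 f ledge [-0.1 -0.2] -1.3 yaw 78.94 20.75
```

```bash
python3 -m jog '[{"tx":-0.4,"ty":0.02,"tz":0,"roll":0,"jaw":0.1},{"tx":-0.4,"ty":0,"tz":0,"roll":0,"jaw":0.1},{"tx":-0.4,"ty":0,"tz":0,"roll":0,"jaw":0.1},{"tx":-0.4,"ty":0,"tz":0,"roll":0,"jaw":0.1},{"tx":-0.4,"ty":0,"tz":0,"roll":0,"jaw":0.1},{"tx":-0.4,"ty":0,"tz":0,"roll":0,"jaw":0.1}]' >/dev/null; python3 g.py
python3 -m jog '[{"tx":-0.4,"ty":0,"tz":0,"roll":0,"jaw":0.1},{"tx":-0.4,"ty":0,"tz":0,"roll":0,"jaw":0.1},{"tx":-0.4,"ty":0,"tz":0,"roll":0,"jaw":0.1},{"tx":-0.4,"ty":0,"tz":0,"roll":0,"jaw":0.1},{"tx":-0.4,"ty":0,"tz":0,"roll":0,"jaw":0.1},{"tx":-0.3,"ty":0,"tz":0,"roll":0,"jaw":0.1},{"tx":0,"ty":0,"tz":0,"roll":0,"jaw":0.1},{"tx":0,"ty":0,"tz":0,"roll":0,"jaw":0.1}]' >/dev/null; python3 g.py
```

```text
tip in ledge [15.7 51.8] z 5.4 f ledge [-1.3  0.1] -2.1 yaw 78.94 21.35
tip in ledge [15.8 29.1] z 5.4 f ledge [-0.2 -0.7] -1.6 yaw 78.93 22.15
```

```bash
python3 -m jog '[{"tx":-0.4,"ty":0.02,"tz":0,"roll":0,"jaw":0.1},{"tx":-0.2,"ty":0.05,"tz":0,"roll":0,"jaw":0.1},{"tx":-0.36,"ty":0.18,"tz":0,"roll":0,"jaw":0.1},{"tx":-0.36,"ty":0.18,"tz":0,"roll":0,"jaw":0.1},{"tx":-0.36,"ty":0.18,"tz":0,"roll":0,"jaw":0.1},{"tx":-0.36,"ty":0.18,"tz":0,"roll":0,"jaw":0.1},{"tx":0,"ty":0,"tz":0,"roll":0,"jaw":0.1}]' >/dev/null; python3 g.py
```

```text
tip in ledge [24.3  8.2] z 5.5 f ledge [0.5 1. ] -1.6 yaw 78.9 22.85
```

```bash
python3 -m jog '[{"tx":-0.36,"ty":0.17,"tz":0,"roll":0,"jaw":0.1},{"tx":-0.36,"ty":0.17,"tz":0,"roll":0,"jaw":0.1},{"tx":-0.36,"ty":0.17,"tz":0,"roll":0,"jaw":0.1},{"tx":-0.36,"ty":0.17,"tz":0,"roll":0,"jaw":0.1},{"tx":-0.36,"ty":0.18,"tz":0,"roll":0,"jaw":0.1},{"tx":0,"ty":0,"tz":0,"roll":0,"jaw":0.1}]' >/dev/null; python3 g.py
python3 -m jog '[{"tx":-0.36,"ty":0.18,"tz":0,"roll":0,"jaw":0.1},{"tx":-0.36,"ty":0.18,"tz":0,"roll":0,"jaw":0.1},{"tx":-0.36,"ty":0.18,"tz":0,"roll":0,"jaw":0.1},{"tx":-0.34,"ty":0.16,"tz":0,"roll":0,"jaw":0.1},{"tx":0,"ty":0,"tz":0,"roll":0,"jaw":0.1}]' >/dev/null; python3 g.py
```

```text
tip in ledge [32.8 -9.8] z 5.5 f ledge [ 0.4 -0.2] -1.2 yaw 78.91 23.45
tip in ledge [ 39.8 -24. ] z 5.5 f ledge [ 0.1 -1.1] -1.5 yaw 78.91 23.95
```

Exactly on the second bend; now 84 mm straight.

```bash
python3 -m jog '[{"tx":-0.4,"ty":0.01,"tz":0,"roll":0,"jaw":0.1},{"tx":-0.4,"ty":0,"tz":0,"roll":0,"jaw":0.1},{"tx":-0.4,"ty":0,"tz":0,"roll":0,"jaw":0.1},{"tx":-0.4,"ty":0,"tz":0,"roll":0,"jaw":0.1},{"tx":-0.4,"ty":0,"tz":0,"roll":0,"jaw":0.1},{"tx":-0.4,"ty":0,"tz":0,"roll":0,"jaw":0.1},{"tx":-0.4,"ty":0,"tz":0,"roll":0,"jaw":0.1}]' >/dev/null; python3 g.py
python3 -m jog '[{"tx":-0.4,"ty":0,"tz":0,"roll":0,"jaw":0.1},{"tx":-0.4,"ty":0,"tz":0,"roll":0,"jaw":0.1},{"tx":-0.4,"ty":0,"tz":0,"roll":0,"jaw":0.1},{"tx":-0.4,"ty":0,"tz":0,"roll":0,"jaw":0.1},{"tx":-0.4,"ty":0,"tz":0,"roll":0,"jaw":0.1},{"tx":-0.4,"ty":0,"tz":0,"roll":0,"jaw":0.1},{"tx":-0.4,"ty":0,"tz":0,"roll":0,"jaw":0.1}]' >/dev/null; python3 g.py
```

```text
tip in ledge [ 39.4 -51.8] z 5.4 f ledge [0.4 0.1] -1.8 yaw 78.94 24.65
tip in ledge [ 39.5 -79.7] z 5.4 f ledge [ 0.2 -0.8] -1.1 yaw 78.94 25.35
```

```bash
python3 -m jog '[{"tx":-0.4,"ty":0,"tz":0,"roll":0,"jaw":0.1},{"tx":-0.4,"ty":0,"tz":0,"roll":0,"jaw":0.1},{"tx":-0.4,"ty":0,"tz":0,"roll":0,"jaw":0.1},{"tx":-0.4,"ty":0,"tz":0,"roll":0,"jaw":0.1},{"tx":-0.4,"ty":0,"tz":0,"roll":0,"jaw":0.1},{"tx":-0.4,"ty":0,"tz":0,"roll":0,"jaw":0.1},{"tx":0,"ty":0,"tz":0,"roll":0,"jaw":0.1},{"tx":0,"ty":0,"tz":0,"roll":0,"jaw":0.1}]' >/dev/null; python3 g.py
```

```text
tip in ledge [  39.5 -103.5] z 5.4 f ledge [ 0.  -0.4] -0.5 yaw 78.92 26.15
```

```bash
python3 -m jog '[{"tx":-0.4,"ty":0.03,"tz":0,"roll":0,"jaw":0.1},{"tx":-0.1,"ty":0,"tz":0,"roll":0,"jaw":0.1},{"tx":0,"ty":0,"tz":0,"roll":0,"jaw":0.1},{"tx":0,"ty":0,"tz":0,"roll":0,"jaw":0.1}]' >/dev/null; python3 g.py
python3 -m jog '[{"tx":0,"ty":0,"tz":-1,"roll":0,"jaw":0.1},{"tx":0,"ty":0,"tz":-2,"roll":0,"jaw":0.1},{"tx":0,"ty":0,"tz":-3,"roll":0,"jaw":0.1},{"tx":0,"ty":0,"tz":-2,"roll":0,"jaw":0.1},{"tx":0,"ty":0,"tz":0,"roll":0,"jaw":0.1}]' >/dev/null; python3 d.py 436.1 -325.8 120.2
```

```text
tip in ledge [  39.8 -108.4] z 5.4 f ledge [0.4 0.1] -1.1 yaw 78.94 26.55
[ 563.4 -114.9  204.4] yaw 78.95 f [ 1.5  0.1 -0.9] t 27.05
need tool [-231.3  -85.2   83.8]
```

```bash
python3 -m jog '[{"tx":-2.5,"ty":-0.9,"tz":0,"roll":0,"jaw":0.1},{"tx":-4.2,"ty":-1.55,"tz":0,"roll":0,"jaw":0.1},{"tx":-4.2,"ty":-1.55,"tz":0,"roll":0,"jaw":0.1},{"tx":-4.2,"ty":-1.55,"tz":0,"roll":0,"jaw":0.1},{"tx":-4.2,"ty":-1.55,"tz":0,"roll":0,"jaw":0.1},{"tx":-2.5,"ty":-0.9,"tz":0,"roll":0,"jaw":0.1},{"tx":-1.3,"ty":-0.5,"tz":0,"roll":0,"jaw":0.1},{"tx":0,"ty":0,"tz":0,"roll":0,"jaw":0.1}]' >/dev/null
python3 -m jog '[{"tx":0,"ty":0,"tz":0,"roll":0,"jaw":0.1},{"tx":0,"ty":0,"tz":0,"roll":0,"jaw":0.1},{"tx":0,"ty":0,"tz":0,"roll":0,"jaw":0.1},{"tx":0,"ty":0,"tz":0,"roll":0,"jaw":0.1}]' >/dev/null; python3 d.py 436.1 -325.8 120.2
```

```text
[ 434.  -323.6  200.7] yaw 79.04 f [ 0.6 -0.1 -0.3] t 28.25
need tool [-1.8  2.4 80.5]
```

```bash
python3 -m jog '[{"tx":-0.18,"ty":0.24,"tz":1,"roll":0,"jaw":0.1},{"tx":0,"ty":0,"tz":2,"roll":0,"jaw":0.1},{"tx":0,"ty":0,"tz":1.5,"roll":0,"jaw":0.1},{"tx":0,"ty":0,"tz":0,"roll":0,"jaw":0.1},{"tx":0,"ty":0,"tz":0,"roll":0,"jaw":0.1},{"tx":0,"ty":0,"tz":0,"roll":0,"jaw":0.1}]' >/dev/null; python3 d.py 436.1 -325.8 120.2
```

```text
[ 436.  -327.2  156.2] yaw 78.95 f [ 0.1  1.  -1.7] t 28.85
need tool [ 1.5 -0.2 36. ]
```

```bash
python3 -m jog '[{"tx":0.1,"ty":0,"tz":1,"roll":0,"jaw":0.1},{"tx":0,"ty":0,"tz":1,"roll":0,"jaw":0.1},{"tx":0,"ty":0,"tz":0.8,"roll":0,"jaw":0.1},{"tx":0,"ty":0,"tz":0.4,"roll":0,"jaw":0.1},{"tx":0,"ty":0,"tz":0.2,"roll":0,"jaw":0.1},{"tx":0,"ty":0,"tz":0,"roll":0,"jaw":0.1},{"tx":0,"ty":0,"tz":0,"roll":0,"jaw":0.1}]' >/dev/null; python3 d.py 436.1 -325.8 120.2
```

```text
[ 435.8 -326.   121.8] yaw 78.94 f [-0.1  0.2 -1.4] t 29.55
need tool [0.2 0.3 1.6]
```

```bash
python3 -m jog '[{"tx":0,"ty":0,"tz":0.1,"roll":0,"jaw":0.1},{"tx":0,"ty":0,"tz":0.05,"roll":0,"jaw":0.1},{"tx":0,"ty":0,"tz":0,"roll":0,"jaw":0.1},{"tx":0,"ty":0,"tz":0,"roll":0,"jaw":0.1}]' >/dev/null; python3 d.py 436.1 -325.8 120.2
python3 -m jog '[{"tx":0,"ty":0,"tz":0,"roll":0,"jaw":0.35},{"tx":0,"ty":0,"tz":0,"roll":0,"jaw":0.5},{"tx":0,"ty":0,"tz":0,"roll":0,"jaw":0.7},{"tx":0,"ty":0,"tz":0,"roll":0,"jaw":0.9},{"tx":0,"ty":0,"tz":0,"roll":0,"jaw":1},{"tx":0,"ty":0,"tz":0,"roll":0,"jaw":1},{"tx":0,"ty":0,"tz":0,"roll":0,"jaw":1}]'
```

```text
[ 435.7 -325.8  120.2] yaw 78.94 f [-0.3  0.  -0.5] t 29.95
need tool [0.1 0.4 0. ]
time_s: 30.65
position: [0.4357, -0.3258, 0.1201]
tcp_rot: [[0.192, 0.981, -0.0], [0.981, -0.192, -0.0], [-0.0, 0.0, -1.0]]
force: [-0.1, -1.2, 0.3]
opening: 0.808
grasp_force: 0.0
```

Lift clear, back off and check.

```bash
python3 -m jog '[{"tx":0,"ty":0,"tz":-2,"roll":0,"jaw":1},{"tx":0,"ty":0,"tz":-4,"roll":0,"jaw":1},{"tx":0,"ty":0,"tz":-4,"roll":0,"jaw":1},{"tx":-3,"ty":0,"tz":-3,"roll":0,"jaw":1},{"tx":-4,"ty":0,"tz":0,"roll":0,"jaw":1},{"tx":0,"ty":0,"tz":0,"roll":0,"jaw":1},{"tx":0,"ty":0,"tz":0,"roll":0,"jaw":1},{"tx":0,"ty":0,"tz":0,"roll":0,"jaw":1}]' >/dev/null
python3 look.py w7 p:probe_collar:.05 r:probe:.14 r:cork_ring:.05
python3 - <<'E'
from h import *
c=capture("top")["img"][110:310,160:480,::-1];w=cv2.imread("pics/w7.png")[0:230,180:460]
a=cv2.resize(c,None,fx=2,fy=2);b=cv2.resize(w,None,fx=.7,fy=.7)
o=np.zeros((600,640,3),np.uint8);o[:400]=a;o[410:410+b.shape[0],:b.shape[1]]=b;cv2.imwrite("pics/fin.png",o)
E
```

```text
31.45 [ 0.4218 -0.3932  0.2493] yaw 78.94806533012951 z [-0.0014  0.0025 -1.    ] [-0.   0.2 -0.1] 0.9970120122618857
probe_collar 0.61 [111. 323.] [ 437.2 -329.    50. ]
probe 0.61 [293.  82.  58.  57.] [ 436.1 -324.5   40.6   40.7   78.9]
cork_ring 0.61 [293.  82.  57.  55.] [ 436.  -326.4   55.9   55.1   78.9]
cork_ring 0.55 [271.  56.  98. 105.] [ 436.  -326.3   98.4   98.3   78.9]
```

View pics/fin.png

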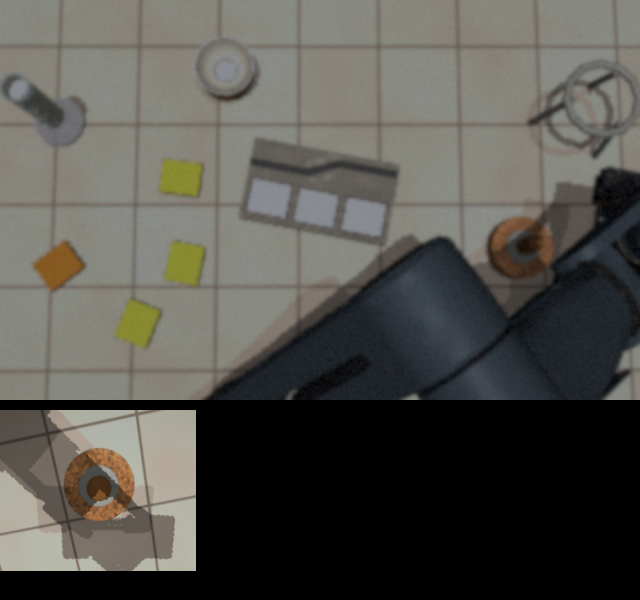

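The picture shows all three beds filled (the spare tile at (269,198)). The probe stands upright and centred in its ring at (520,247). The cylinder, dish and tripod are where they were.

```bash
python3 -c "
from rig import *;print(hand_in())"
```

```text
the job is handed in; nothing more can be done
None
```

The job is handed in at about 31.5 s, with no verdict returned: the spare tile is in the left bed, the joint was traced left to right at about 40 mm/s with no noticeable contact force, the probe stands upright in its unmoved ring, and the cylinder, tripod and dish look undisturbed.

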